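# Show the jar's mark to the inspection camera by way of the mirror, and hold it

## Robot

A 6-joint arm with a two-finger parallel gripper is mounted at the origin on a cart in front of the work surface, level with it; the furniture and walls round the work are solid. World frame = base frame: x ahead of the robot, y to its left, z up, the work surface at z = 0. Lengths are in m, angles in rad, forces in N, time in s.
With the tool pointing down it reaches from about 0.325 to 0.775 m from the base axis. Payload 9.3 kg.
Tool frame: the origin (TCP) lies on the centre line of the jaws, within the pads' length; the fingertips stand arm.nose_length ahead of it and the grasp point (between the pads) lies 8 mm behind it (arm.nose_length is the distance from the TCP to the fingertips, in m); z points along the fingers, y is the direction in which the jaws open and shut (so a half turn about z gives the same grasp; the last joint's range is limited). The gripper opens to 85 mm and grips with 20 to 120 N. Pads are 22 mm wide; open, the fingers measure 114 mm over their backs; the gripper's body (76 mm by 85 mm) begins 54 mm behind the grasp point. The pads swing forward as they close: fully open they stand 13 mm farther back than shut.
Start: joints at [-1.292, 0.259, 0.021, 1.334, 0, 1.418], TCP at [0.23, -0.5, 0.242] pointing down, gripper open.
Joint ranges: [-3.04, 3.04], [-0.91, 1.82], [-1.04, 1.36], [-1.92, 1.95], [-1.52, 1.45], [-3.14, 3.14]. Speed limits (rad/s): [2.22, 2.22, 2.79, 3.14, 3.14, 3.14].

## Interface

Orientations are given as a unit quaternion [w, x, y, z].
In Python, from rig import arm, read_camera, camera_info, order, nets gives the robot as it stands.
- The arm moves only by the shell command python3 -m inch 'ROWS' [FORCE]. ROWS is JSON, a list of rows, each an object of numbers: "gripper": the closure, from 0 (fully open) to 1 (shut); "tx", "ty", "tz": the shift along the tool's x, y, z in cm; "roll": the turn about the tool's z in rad. In form: [{"gripper": .., "tx": .., "ty": .., "tz": .., "roll": ..}, ...]. A call has 1 to 5 rows; each row is the pose to reach, as a shift and turn from the pose commanded when the call began, along the tool's axes at that moment; what a row does not reach only later rows make up. A row lasts 1/10 s, in which the tool goes at most 50 mm and 8.59 degrees, less where a joint would pass 70% of its speed; a pose out of reach is approached as far as the arm can. A call with a gripper value outside its range is refused whole. The fingers move at their own pace and stop on an object; FORCE is the grip in N (left out, the last holds). Time passes only in rows, so rows that repeat a pose let the fingers close. It gives the time, the measured TCP pose, the force and the opening at its end, in the units of the state.
- arm.get_obs(): the state, without advancing time (a new reading comes with each control period).
- read_camera(name): name is "scene" or "top" or "wrist"; returns (picture, depth): 400x640x3 uint8, red, green, blue; 400x640 float32, m along the optical axis (not along the pixel's ray), 0 where there is no reading.
- camera_info(name): a dict with "fx", "fy", "cx", "cy" (pixels), "rvec" (rotation vector, rad) and "tvec" (3), from world to camera coordinates, as OpenCV has them. Camera axes: x right, y down, z forward; pixel columns grow to the right and rows downward; lengths in m; the calibration is good to about 2 mm. A picture is of the moment at which its call begins: read the wrist's pose just before it. camera_info takes no time and is no camera call; for the wrist camera it gives the pose at the moment of the call.
- order.hand_in(): hands the job in, once; it reports no verdict.
Trained networks look in the newest picture that a camera, given by its name, has taken for a name from the list of things; names that differ only in an ending like _2 or _b are one class to them, and where a whole thing is asked for, a point or a joint stands for the part that bears it (a point fixed in the world has none). Each returns a list of dicts, best first, with "conf" (0 to 1); they miss things now and then, are a little off and sometimes report something else, mostly with a low value. They report only what shows in the picture. A call takes as long as a camera call. They do not tell look-alikes from the thing itself.
- nets.recognise(label, camera): "box" ([left, top, right, bottom] in pixels, round what is visible of it).
- nets.trace(label, camera): "mask" (400x640 bool, what is visible of it) and "box" ([left, top, right, bottom] in pixels, round what is visible of it).
The state is a dict: "time_s": time; "joints": joint angles; "qvel": joint speeds; "joint_torque": joint torques, N m; "ee_pos": TCP position; "ee_rot": TCP orientation; "contact_force": force on the tool from outside, world axes, zero at the start; "torque": the same for the moment, N m; "opening": finger opening in m.
Only numpy, scipy, OpenCV 4.12 (cv2) and the standard library are available. Lean on these libraries where they do the work, as an engineer would, in place of code of your own. Each camera call takes 0.05 s, during which the arm holds its last target.

## Task

Turn the marked sample jar where it stands until its square mark faces the mirror squarely, and let go of it. Then take the mirror by the grip bar on its top and turn it against its return spring until the inspection camera sees the mark in the mirror; the needle under the mirror then points straight at the mark. Finish holding the mirror at that angle, without letting go, and leave the beaker, the dish and the vial where they are.

Things in the scene. Friction and masses are not known exactly. Their poses are not given: they have to be found in the camera images.
- pivot (a point): Point on the mirror's upright turning axis, 55 mm above the bench (as are lens, mirror centre and mark). Part of the fixed stand, an aluminium plate 225 x 76 x 12 mm that reaches 30 mm beyond the pivot and 195 mm from it to the camera's side. Axes are the stand's: the camera stands on its -x side and looks along +x at the pivot.
- lens (a point): Centre of the lens of the fixed inspection camera, a grey box 46 mm wide with a black lens barrel, its top 77 mm above the bench. 120 mm from the pivot.
- mirror: Upright flat mirror in a black frame 68 mm wide, 23 to 87 mm above the bench, on the pivot's upright axis. Origin on that axis at bench height; +x is the normal of the silvered face, z up. At rest a spring holds it at a stop, its face 10 degrees off facing the camera; from there it turns only counter-clockwise seen from above, up to 1.2 rad, and springs back when let go.
- grip (a point): Centre of the grey grip bar on top of the mirror, on the turning axis, 113 mm above the bench; axes are the mirror's. The bar is 10 mm thick (along x), 36 mm long (along y) and spans 95 to 131 mm above the bench. The spring resists with 0.025 N m at the stop, growing by 0.05 N m per rad.
- needle: Thin brass pointer, 79 mm long, 18 mm above the bench under the mirror, on the same axis and geared to it: it turns twice as far as the mirror, the same way. Origin on the axis at bench height; +x, the way it points, is where the camera's line of sight goes after the mirror. Only the mirror moves it.
- jar: Loose white jar, 44 mm across, 100 mm tall with a grey cap 41 mm across (78 to 100 mm up), 0.08 to 0.17 kg, on the bench right of the mirror. Origin centre of underside, z up; +x points to the side with the square mark; a white rib on the cap runs from its middle to that side. At first the mark looks 25 to 90 degrees clockwise (from above) of the way to the pivot, 170 to 240 mm off.
- mark (a point): Centre of the jar's mark, a black square 22 mm wide with a white square in it, 22.5 mm from the jar's axis, 55 mm above the bench.
- beaker: Small empty glass beaker, 57 mm across, 69 mm tall, beyond the mirror; leave alone. Origin centre of underside.
- dish: Round flat lidded dish, 91 mm across, 15 mm tall, left of the mirror; leave alone. Origin centre of underside.
- vial: Small vial with blue cap, 24 mm across, 50 mm tall, to the right of the jar; leave alone. Origin centre of underside.
Not all that is in view belongs to the job. Leave any green or orange look-alike of the jar alone.

How it is judged:
On the way, in this order (a step that is already met when the one before it is completed fails the run):
1. the jar's mark faces the mirror, the jar stands near its place and is let go (x of pivot in the frame of jar above 0.1 m and y of pivot in the frame of jar between -0.045 and 0.045 m and angle between jar's own z axis and vertical below 0.1 rad and height (world z) of jar below 0.006 m and distance of jar from where it was at the start of the episode below 0.03 m and contact force between the fingers and jar below 0.2 N), for 0.2 s.
2. the gripped mirror shows the camera the mark (x of mark in the frame of needle above 0.1 m and y of mark in the frame of needle between -0.015 and 0.015 m and contact force between the fingers and mirror above 1 N), for 0.3 s.
At the end, for the whole second after the job is handed in: Jar upright on the bench, released, within 30 mm of its place, its mark facing the pivot (pivot within 45 mm sideways of straight ahead, about 12 degrees); fingers hold the mirror (over 1 N) still, with the needle's +x line within 15 mm sideways of the mark's centre (all of step 1 and all of step 2 and angular speed of mirror below 0.1 rad/s and linear speed of jar below 0.02 m/s); the arm keeps its last pose, push and grip.
It fails at once if a bystander (beaker, dish or vial) is shifted by 30 mm (distance of any of beaker, dish, vial from where it was at the start of the episode above 0.03 m).
It fails at once if the jar is tipped (angle between jar's own z axis and vertical above 0.5 rad).
It also fails if it takes over 42 s, if anything falls off the work surface, if the arm or the gripper's body presses on something with over 40 N, if the wrist force passes 120 N, or if a joint passes its speed limit or range.

## Working session

There is one attempt and no reset: what is moved stays moved. The work goes in short steps, Python scripts to look and compute and a shell command to move; the robot and the scene stay as the last step left them, time stands still between calls to the robot, and variables do not carry over. Pictures are saved under pics/ and viewed, and the job is handed in when it is done.

```bash
ls; mkdir -p pics
cat > h.py <<'E'
import numpy as np, cv2
from rig import arm, read_camera, camera_info, order, nets
def cam(n):
    i=camera_info(n); R=cv2.Rodrigues(np.array(i["rvec"],float))[0]; return i,R,np.array(i["tvec"],float).ravel()
def w(n,u,v,d,c=None):
    i,R,t=c or cam(n); p=np.array([(u-i["cx"])/i["fx"]*d,(v-i["cy"])/i["fy"]*d,d]); return R.T@(p-t)
def atz(n,u,v,z,c=None):
    i,R,t=c or cam(n); r=R.T@np.array([(u-i["cx"])/i["fx"],(v-i["cy"])/i["fy"],1]); o=-R.T@t; return o+r*(z-o[2])/r[2]
def cloud(n,d,c=None):
    i,R,t=c or cam(n); v,u=np.mgrid[:400,:640]; P=np.stack([(u-i["cx"])/i["fx"]*d,(v-i["cy"])/i["fy"]*d,d],-1); return (P-t)@R
def proj(n,P,c=None):
    i,R,t=c or cam(n); q=R@np.array(P)+t; return q[0]/q[2]*i["fx"]+i["cx"],q[1]/q[2]*i["fy"]+i["cy"]
def save(n,p): cv2.imwrite("pics/"+n,cv2.cvtColor(p,cv2.COLOR_RGB2BGR))
E
python3 - <<'E'
from h import *
o=arm.get_obs(); print(o, arm.nose_length)
for n in("top","scene"):
    p,d=read_camera(n); save(n+"1.png",p); np.savez(n+"1.npz",p=p,d=d)
    for l in ["jar","mark","mirror","needle","grip","vial","beaker","lens"]:
        try:
            r=nets.recognise(l,n); print(n,l,[(np.round(x["box"]).tolist(),round(x["conf"],2)) for x in r[:3]])
        except Exception as e: print(l,e)
E
```

```text
pics
{'time_s': 0.0, 'joints': array([-1.29156336e+00,  2.59200302e-01,  2.07769389e-02,  1.33366817e+00,
       -1.33054073e-07,  1.41820474e+00]), 'qvel': array([-0.00150656,  0.00085316, -0.00069028, -0.00162677, -0.00116892,
        0.00019992]), 'joint_torque': array([-2.69335023e-04, -5.55638266e+01,  3.44532287e+01,  1.38530953e-02,
       -1.79072608e-04,  3.86143256e-06]), 'ee_pos': array([ 0.23012201, -0.49927275,  0.24166771]), 'ee_rot': array([-6.46303427e-04,  9.76781151e-01,  2.14238568e-01, -4.10458256e-05]), 'contact_force': array([-0.1090752 ,  0.13621381,  0.09956831]), 'torque': array([-0.03368637,  0.012656  ,  0.03181991]), 'opening': 0.08543920508957625} 0.011
top jar [([362.0, 213.0, 389.0, 240.0], 0.81), ([404.0, 240.0, 430.0, 259.0], 0.7), ([378.0, 175.0, 403.0, 198.0], 0.65)]
top mark [([398.0, 240.0, 429.0, 259.0], 0.84), ([378.0, 174.0, 403.0, 199.0], 0.67), ([363.0, 216.0, 388.0, 240.0], 0.57)]
top mirror [([278.0, 205.0, 309.0, 217.0], 0.55)]
top needle []
top grip [([278.0, 204.0, 305.0, 216.0], 0.67)]
top vial [([426.0, 187.0, 437.0, 201.0], 0.57)]
top beaker [([316.0, 145.0, 339.0, 174.0], 0.65)]
top lens [([276.0, 203.0, 321.0, 300.0], 0.73)]
scene jar [([338.0, 164.0, 355.0, 203.0], 0.94), ([387.0, 175.0, 408.0, 212.0], 0.89), ([357.0, 180.0, 375.0, 217.0], 0.61)]
scene mark [([389.0, 175.0, 412.0, 216.0], 0.88), ([339.0, 163.0, 356.0, 198.0], 0.84), ([358.0, 182.0, 376.0, 220.0], 0.6)]
scene mirror [([299.0, 192.0, 311.0, 238.0], 0.71)]
scene needle [([304.0, 231.0, 317.0, 236.0], 0.66)]
scene grip [([298.0, 190.0, 310.0, 240.0], 0.62)]
scene vial [([283.0, 182.0, 300.0, 214.0], 0.29)]
scene beaker [([281.0, 181.0, 301.0, 214.0], 0.97)]
scene lens [([288.0, 195.0, 381.0, 282.0], 0.88)]
```

Run:
```python
import cv2
a=cv2.imread("pics/top1.png"); cv2.imwrite("pics/top1z.png",cv2.resize(a[120:320,230:470],(720,600),interpolation=cv2.INTER_CUBIC))
a=cv2.imread("pics/scene1.png"); cv2.imwrite("pics/scene1z.png",cv2.resize(a[140:300,230:443],(798,600),interpolation=cv2.INTER_CUBIC))
```

```text
(no output)
```

View pics/top1z.png

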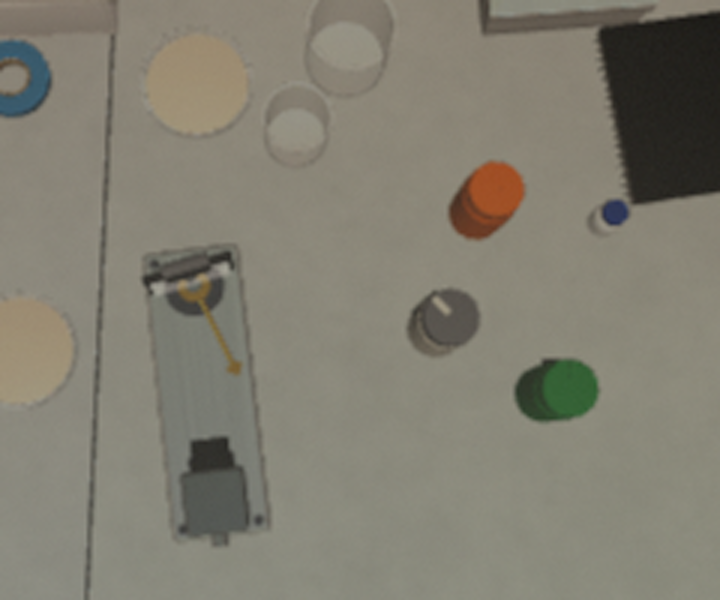

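View pics/scene1z.png

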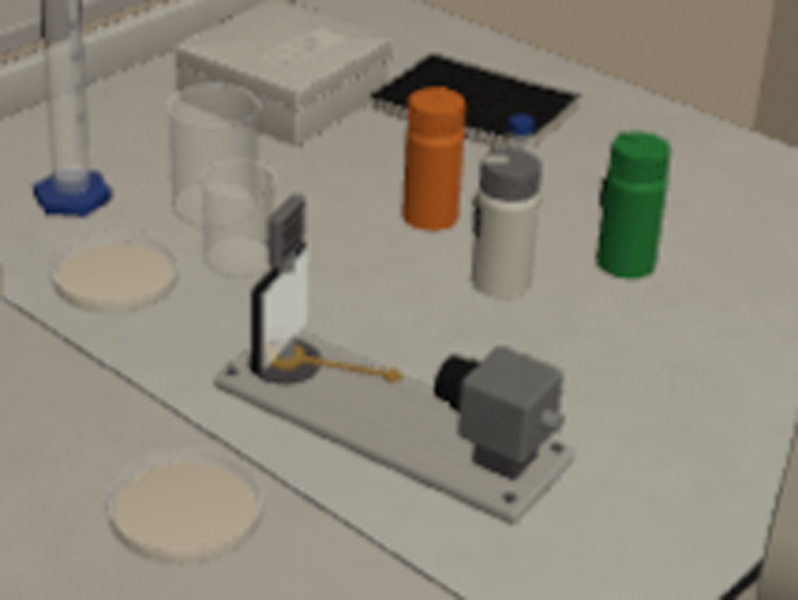

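View pics/top1.png

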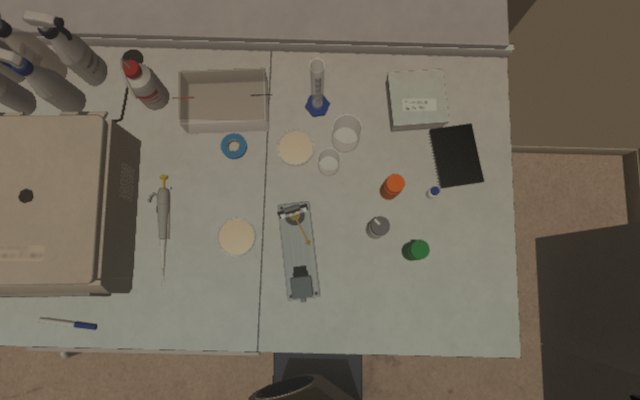

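The top view shows the white jar with its grey cap at about (379,226), its rib pointing up-left. Orange and green look-alikes stand close by. The mirror is at about (296,213), the camera at (302,287) and the vial at (434,192). Next I'll measure them.

```bash
cat > m1.py <<'E'
from h import *
D=np.load("top1.npz"); p,d=D["p"],D["d"]; c=cam("top"); print({k:np.round(v,3) for k,v in c[0].items()})
P=cloud("top",d,c)
print("camera pos",-c[1].T@c[2])
z=P[...,2]
# cap
m=np.zeros((400,640),bool); m[205:245,355:395]=1
k=m&(z>.09)&(z<.115)&(d>0); print("cap",k.sum(),np.median(P[k],0)); 
(x,y),r=cv2.minEnclosingCircle(np.argwhere(k)[:,::-1].astype(np.float32)); print("pix",x,y,r, atz("top",x,y,.1,c))
# rib
hsv=p.max(-1).astype(int); kk=k&(hsv>np.median(hsv[k])+35); print("rib px",np.argwhere(kk)[:,::-1].mean(0), kk.sum())
# centroid of cap
cc=np.argwhere(k)[:,::-1].mean(0); print("cap cen",atz("top",*cc,.1,c)); 
if kk.sum(): print("rib w",atz("top",*np.argwhere(kk)[:,::-1].mean(0),.102,c))
# grip bar
m[:]=0; m[195:225,265:320]=1
k=m&(z>.11)&(z<.145)&(d>0); q=P[k]; print("grip",k.sum(),q.mean(0)); 
if k.sum()>3: print(np.linalg.svd(q[:,:2]-q[:,:2].mean(0))[2] , np.ptp(q,axis=0))
# neighbours
for n,(u,v),h in [("orange",(394,183),.1),("green",(420,250),.1),("vial",(435,191),.05)]:
    k=(np.hypot(*np.mgrid[-v:400-v,-u:640-u])<16)&(z>h-.01)&(z<h+.015); print(n,k.sum(),P[k].mean(0))
for l,(u,v),zz in [("TL",(230+143/3,120+255/3),.012),("TR",(230+240/3,120+245/3),.012),("BL",(230+177/3,120+540/3),.012),("BR",(230+268/3,120+525/3),.012),("needletip",(230+236/3,120+370/3),.018),("needlehub",(230+194/3,120+290/3),.018),("camtop",(302,287),.077)]:
    print(l,np.round(atz("top",u,v,zz,c),4))
E
python3 m1.py
python3 - <<'E'
import cv2
a=cv2.imread("pics/top1.png"); cv2.imwrite("pics/jz.png",cv2.resize(a[205:250,355:415],(800,600),interpolation=cv2.INTER_CUBIC))
cv2.imwrite("pics/mz.png",cv2.resize(a[195:310,270:330],(313,600),interpolation=cv2.INTER_CUBIC))
E
```

```text
{'fx': np.float64(435.732), 'fy': np.float64(435.732), 'cx': np.float64(322.939), 'cy': np.float64(200.935), 'rvec': array([ 2.169, -2.115,  0.177]), 'tvec': array([-0.016,  0.613,  0.949])}
camera pos [0.45648226 0.00511076 1.03349537]
cap 292 [ 0.55582887 -0.12199165  0.10059794]
pix 379.2676086425781 224.97183227539062 9.732531547546387 [ 0.55587816 -0.12252475  0.1       ]
rib px [376.7 221.3] 20
cap cen [ 0.55583795 -0.12246482  0.1       ]
rib w [ 0.56345495 -0.11668953  0.102     ]
grip 101 [0.58345405 0.06683953 0.12867902]
[[ 0.30491483 -0.95237962]
 [ 0.95237962  0.30491483]] [0.01745575 0.03330548 0.0242027 ]
orange 288 [ 0.64993875 -0.15478203  0.09997898]
green 304 [ 0.50726924 -0.20697723  0.10022469]
vial 65 [ 0.64510412 -0.25542694  0.04946313]
TL [0.6066 0.1065 0.012 ]
TR [0.6166 0.0302 0.012 ]
BL [0.3875 0.0716 0.012 ]
BR [0.4004 0.0024 0.012 ]
needletip [0.5176 0.0303 0.018 ]
needlehub [0.5791 0.0649 0.018 ]
camtop [0.4199 0.0404 0.077 ]
```

View pics/jz.png

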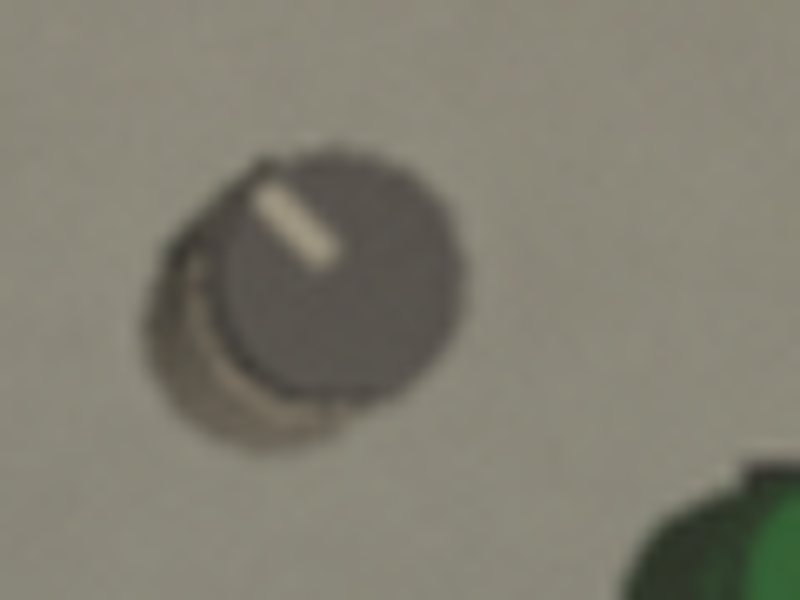

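View pics/mz.png

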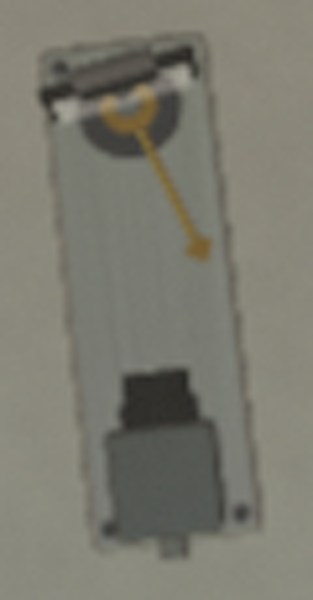

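Pivot is about (0.582, 0.065). The stand outline, grip bar and needle hub agree on it. The jar is at (0.556, -0.122), 189 mm from the pivot. Its rib points at about 37° and the pivot lies at about 82°, so it needs a turn of roughly +45° CCW. I'll move above the jar.

```bash
cat > go.py <<'E'
import sys
from h import *
from scipy.spatial.transform import Rotation as R
def go(x,y,z,jaw=None):
    o=arm.get_obs(); q=o["ee_rot"]; M=R.from_quat([q[1],q[2],q[3],q[0]]).as_matrix()
    s=M.T@(np.array([x,y,z])-o["ee_pos"])*100
    a=np.degrees(np.arctan2(M[1,1],M[0,1]))
    print("t",round(o["time_s"],2),"pos",o["ee_pos"].round(4),"jaw",round(a,1),"tilt",round(np.degrees(np.arccos(-M[2,2])),2),"j6",round(o["joints"][5],2),"op",round(o["opening"],4),"F",o["contact_force"].round(1))
    print("shift cm",s.round(2), "roll",None if jaw is None else round(-np.radians((jaw-a+90)%180-90),3))
if __name__=="__main__": go(*map(float,sys.argv[1:]))
E
python3 go.py 0.556 -0.1225 0.2 -85
python3 -m inch '[{"tx":4.5,"ty":-2},{"tx":9,"ty":-4},{"tx":13.5,"ty":-6.1},{"tx":18,"ty":-8.2},{"tx":22.5,"ty":-10.2}]'
python3 go.py 0.556 -0.1225 0.2 -85
```

```text
t 0.9 pos [ 0.2302 -0.4995  0.2423] jaw -65.3 tilt 0.0 j6 1.42 op 0.0853 F [-0.4 -0.4 -0.2]
shift cm [ 45.37 -20.61   4.23] roll 0.345
t 0.9 pos [ 0.2302 -0.4995  0.2423] jaw -65.3 tilt 0.0 j6 1.42 op 0.0853 F [-0.4 -0.4 -0.2]
shift cm [ 45.37 -20.61   4.23] roll 0.345$[0]: bad value
```

```bash
python3 -m inch '[{"gripper":0,"tx":4.5,"ty":-2,"tz":0,"roll":0},{"gripper":0,"tx":9,"ty":-4,"tz":0,"roll":0},{"gripper":0,"tx":13.5,"ty":-6.1,"tz":0,"roll":0},{"gripper":0,"tx":18,"ty":-8.2,"tz":0,"roll":0},{"gripper":0,"tx":22.5,"ty":-10.2,"tz":0,"roll":0}]'
python3 go.py 0.556 -0.1225 0.2 -85
```

```text
time_s: 1.4
ee_pos: [0.3927, -0.3111, 0.2425]
ee_rot: [0.0, 0.977, 0.214, 0.0]
contact_force: [0.5, -0.6, 0.7]
opening: 0.0856
t 1.4 pos [ 0.3927 -0.3111  0.2425] jaw -65.3 tilt 0.03 j6 1.87 op 0.0856 F [ 0.5 -0.6  0.7]
shift cm [ 22.72 -10.3    4.25] roll 0.344
```

```bash
python3 -m inch '[{"gripper":0,"tx":4.5,"ty":-2,"tz":0,"roll":0.08},{"gripper":0,"tx":9,"ty":-4,"tz":0,"roll":0.16},{"gripper":0,"tx":13.5,"ty":-6.1,"tz":0,"roll":0.24},{"gripper":0,"tx":18,"ty":-8.2,"tz":0,"roll":0.32},{"gripper":0,"tx":22.6,"ty":-10.3,"tz":0,"roll":0.345}]'
python3 -m inch '[{"gripper":0,"tx":0,"ty":0,"tz":0,"roll":0}]'
python3 go.py 0.556 -0.1225 0.2 -85
python3 - <<'E'
from h import *
for n in("wrist","top"):
    c=cam(n);p,d=read_camera(n); save(n+"2.png",p); np.savez(n+"2.npz",p=p,d=d)
    if n=="wrist": 
        import pickle; pickle.dump(c,open("w2.pkl","wb"))
        for l in("jar","mark"): print([(np.round(x["box"]).tolist(),round(x["conf"],2)) for x in nets.recognise(l,n)[:3]])
E
```

```text
time_s: 1.9
ee_pos: [0.5547, -0.1231, 0.2425]
ee_rot: [0.0, 0.999, 0.042, 0.0]
contact_force: [0.4, -2.1, -0.2]
opening: 0.0851
time_s: 2.0
ee_pos: [0.5564, -0.1206, 0.2418]
ee_rot: [-0.001, 0.999, 0.046, 0.0]
contact_force: [0.3, -0.9, -0.6]
opening: 0.0855
t 2.0 pos [ 0.5564 -0.1206  0.2418] jaw -84.8 tilt 0.07 j6 2.69 op 0.0855 F [ 0.3 -0.9 -0.6]
shift cm [-0.06  0.19  4.18] roll 0.004
[([345.0, 50.0, 401.0, 106.0], 0.96), ([371.0, 200.0, 432.0, 274.0], 0.76), ([300.0, 152.0, 347.0, 215.0], 0.65)]
[([370.0, 203.0, 433.0, 273.0], 0.91), ([341.0, 50.0, 406.0, 108.0], 0.88), ([298.0, 152.0, 342.0, 214.0], 0.84)]
```

View pics/wrist2.png

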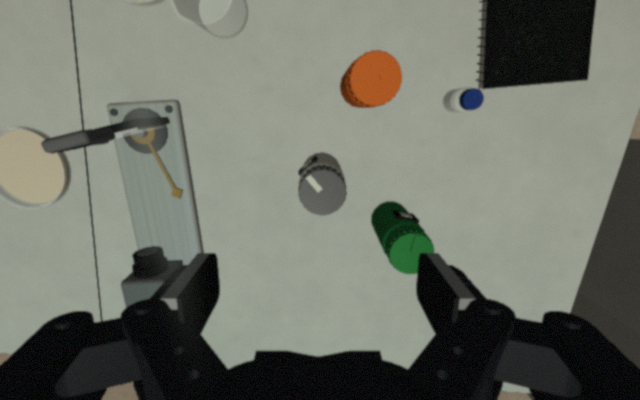

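The wrist view shows the grey cap at about (323,190) with its rib up-left. The orange jar is at (375,78), the green at (410,250) and the needle hub at about (145,135).

Run:
```python
from h import *; import pickle
D=np.load("wrist2.npz"); p,d=D["p"],D["d"]; c=pickle.load(open("w2.pkl","rb")); P=cloud("wrist",d,c); z=P[...,2]
m=np.zeros((400,640),bool); m[140:225,285:360]=1
k=m&(z>.094)&(z<.11)&(d>0); (x,y),r=cv2.minEnclosingCircle(np.argwhere(k)[:,::-1].astype(np.float32)); print(k.sum(),x,y,r,atz("wrist",x,y,.1,c),np.median(P[k],0))
C=atz("wrist",x,y,.1,c)
v=p.max(-1).astype(int); kk=k&(v>np.median(v[k])+35); q=np.argwhere(kk)[:,::-1].astype(float); print(len(q),q.mean(0))
W=np.array([atz("wrist",*a,.101,c) for a in q]); e=W.mean(0)-C; print("rib dir from centre",np.degrees(np.arctan2(e[1],e[0])))
s=np.linalg.svd(W[:,:2]-W[:,:2].mean(0))[2][0]; print("rib axis",np.degrees(np.arctan2(s[1],s[0])))
print("hub",atz("wrist",146,134,.018,c), "tip",atz("wrist",178,193,.018,c))
for pv in ([.582,.065],[.584,.065]): print(np.degrees(np.arctan2(pv[1]-C[1],pv[0]-C[0])))
print(p[240:244:3,500],v[k].max())
```

```text
1767 322.0070495605469 191.04225158691406 24.331180572509766 [ 0.55595724 -0.12454246  0.1       ] [ 0.55533515 -0.12458561  0.0991368 ]
129 [313.71317829 184.52713178]
rib dir from centre 55.2945966124371
rib axis -150.5431702788008
hub [0.58000437 0.06215347 0.018     ] tip [0.51885676 0.0300952  0.018     ]
82.17665784133396
81.58415446656956
[[149 155 142]
 [148 152 140]] 182
```

Run:
```python
from h import *; import pickle
D=np.load("wrist2.npz"); p,d=D["p"],D["d"]; c=pickle.load(open("w2.pkl","rb"))
save("wz.png",cv2.resize(p[145:220,280:380],(800,600),interpolation=cv2.INTER_CUBIC))
```

```text
(no output)
```

View pics/wz.png

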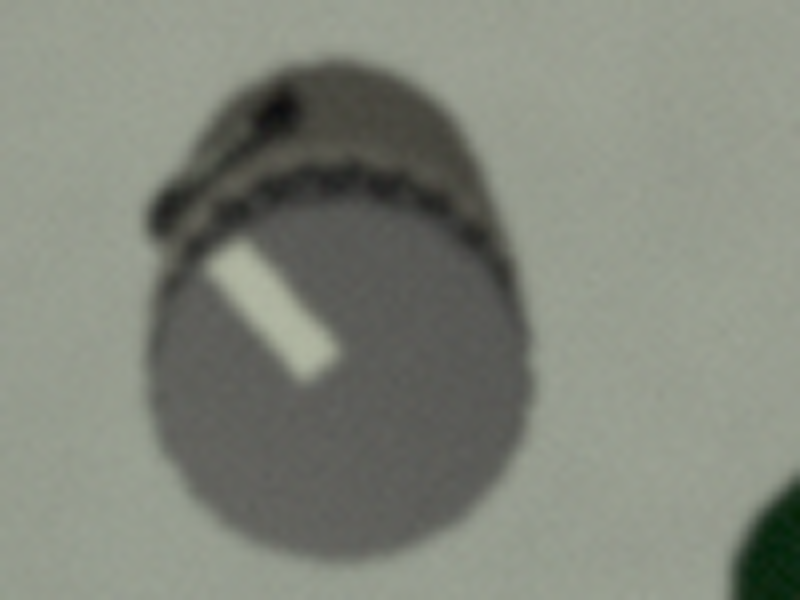

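Run:
```python
from h import *; import pickle
c=pickle.load(open("w2.pkl","rb"))
f=lambda x,y,z:atz("wrist",280+x/8,145+y/8,z,c)
def ang(a,b): e=b-a; return np.degrees(np.arctan2(e[1],e[0]))
print(ang(f(322,368,.102),f(227,253,.102)),"centre",f(342,378,.1),ang(f(342,378,.1),f(227,253,.102)))
print("mark edge normal",ang(f(285,110,.066),f(158,215,.066))-90)
```

```text
44.046498500025365 centre [ 0.55496883 -0.12526683  0.1       ] 46.12102822352566
mark edge normal 44.89217702113626
```

Three independent wrist readings give a mark direction of about 44–46°, while the coarse top view gave 37–39°. The pivot is at about 82°, so I'll turn it about 39°. First I descend and grip.

```bash
python3 go.py 0.5555 -0.124 0.06 -85
python3 -m inch '[{"gripper":0.2,"tx":0,"ty":0.3,"tz":4,"roll":0},{"gripper":0.2,"tx":0,"ty":0.3,"tz":8,"roll":0},{"gripper":0.2,"tx":0,"ty":0.3,"tz":12,"roll":0},{"gripper":0.2,"tx":0,"ty":0.3,"tz":15,"roll":0},{"gripper":0.2,"tx":0,"ty":0.3,"tz":18,"roll":0}]' 20
python3 go.py 0.5555 -0.124 0.06 -85
```

```text
t 2.2 pos [ 0.5532 -0.1255  0.2422] jaw -85.0 tilt 0.03 j6 2.68 op 0.0855 F [ 0.6 -0.5  0.1]
shift cm [ 0.25 -0.13 18.22] roll -0.001
time_s: 2.7
ee_pos: [0.5528, -0.1295, 0.0612]
ee_rot: [0.0, 0.999, 0.042, -0.0]
contact_force: [1.0, -0.5, -0.4]
opening: 0.0683
t 2.7 pos [ 0.5528 -0.1295  0.0612] jaw -85.2 tilt 0.01 j6 2.68 op 0.0683 F [ 1.  -0.5 -0.4]
shift cm [ 0.32 -0.53  0.12] roll -0.003
```

```bash
python3 -m inch '[{"gripper":0.2,"tx":0.3,"ty":-0.5,"tz":0,"roll":0},{"gripper":0.2,"tx":0.3,"ty":-0.5,"tz":0,"roll":0},{"gripper":0.35,"tx":0.3,"ty":-0.5,"tz":0,"roll":0},{"gripper":0.5,"tx":0.3,"ty":-0.5,"tz":0,"roll":0},{"gripper":0.65,"tx":0.3,"ty":-0.5,"tz":0,"roll":0}]' 20
python3 -m inch '[{"gripper":0.75,"tx":0,"ty":0,"tz":0,"roll":0},{"gripper":0.75,"tx":0,"ty":0,"tz":0,"roll":0},{"gripper":0.75,"tx":0,"ty":0,"tz":0,"roll":0}]' 20
python3 go.py 0.5555 -0.124 0.06 -46
```

```text
time_s: 3.2
ee_pos: [0.5574, -0.1233, 0.0642]
ee_rot: [0.001, 0.999, 0.043, 0.002]
contact_force: [0.1, -1.9, 7.6]
opening: 0.0431
time_s: 3.5
ee_pos: [0.5575, -0.1234, 0.0642]
ee_rot: [0.001, 0.999, 0.043, 0.002]
contact_force: [-0.1, -0.5, 6.3]
opening: 0.0432
t 3.5 pos [ 0.5575 -0.1234  0.0642] jaw -85.0 tilt 0.21 j6 2.69 op 0.0432 F [-0.1 -0.5  6.3]
shift cm [-0.2   0.05  0.42] roll -0.681
```

Gripped (opening 43 mm). I'll relieve the vertical load and turn −0.68 about the tool's z.

```bash
python3 -m inch '[{"gripper":0.75,"tx":0,"ty":0,"tz":-0.3,"roll":-0.08},{"gripper":0.75,"tx":0,"ty":0,"tz":-0.3,"roll":-0.2},{"gripper":0.75,"tx":0,"ty":0,"tz":-0.3,"roll":-0.32},{"gripper":0.75,"tx":0,"ty":0,"tz":-0.3,"roll":-0.44},{"gripper":0.75,"tx":0,"ty":0,"tz":-0.3,"roll":-0.56}]'
python3 -m inch '[{"gripper":0.75,"tx":0,"ty":0,"tz":0,"roll":-0.08},{"gripper":0.75,"tx":0,"ty":0,"tz":0,"roll":-0.12},{"gripper":0.75,"tx":0,"ty":0,"tz":0,"roll":-0.12},{"gripper":0.75,"tx":0,"ty":0,"tz":0,"roll":-0.12}]'
python3 go.py 0.5555 -0.124 0.06 -46
```

```text
time_s: 4.0
ee_pos: [0.5567, -0.1228, 0.0661]
ee_rot: [0.0, 0.947, 0.32, 0.0]
contact_force: [-0.4, 0.1, -1.1]
opening: 0.0431
time_s: 4.4
ee_pos: [0.5566, -0.1228, 0.0658]
ee_rot: [0.0, 0.928, 0.373, 0.0]
contact_force: [0.7, -0.2, -0.7]
opening: 0.0437
t 4.4 pos [ 0.5566 -0.1228  0.0658] jaw -46.1 tilt 0.05 j6 2.01 op 0.0437 F [ 0.7 -0.2 -0.7]
shift cm [-0.16  0.01  0.58] roll -0.002
```

```bash
python3 -m inch '[{"gripper":0.35,"tx":0,"ty":0,"tz":0,"roll":0},{"gripper":0.15,"tx":0,"ty":0,"tz":0,"roll":0},{"gripper":0.1,"tx":0,"ty":0,"tz":0,"roll":0},{"gripper":0.1,"tx":0,"ty":0,"tz":-3,"roll":0},{"gripper":0.1,"tx":0,"ty":0,"tz":-7,"roll":0}]'
python3 -m inch '[{"gripper":0.1,"tx":0,"ty":0,"tz":-5,"roll":0},{"gripper":0.1,"tx":0,"ty":0,"tz":-10,"roll":0},{"gripper":0.1,"tx":-2,"ty":0,"tz":-12,"roll":0},{"gripper":0.1,"tx":-2,"ty":0,"tz":-12,"roll":0}]'
python3 go.py 0.5555 -0.124 0.25 -46
python3 - <<'E'
from h import *; import pickle
o=arm.get_obs(); c=cam("wrist");p,d=read_camera("wrist"); save("wrist3.png",p); np.savez("wrist3.npz",p=p,d=d); pickle.dump(c,open("w3.pkl","wb"))
p,d=read_camera("top"); save("top3.png",p); np.savez("top3.npz",p=p,d=d)
save("top3z.png",cv2.resize(p[195:310,270:410],(730,600),interpolation=cv2.INTER_CUBIC))
E
```

```text
time_s: 4.9
ee_pos: [0.5553, -0.1224, 0.1344]
ee_rot: [-0.001, 0.927, 0.374, -0.002]
contact_force: [0.5, 0.4, 0.1]
opening: 0.0769
time_s: 5.3
ee_pos: [0.5423, -0.1378, 0.259]
ee_rot: [0.002, 0.928, 0.374, 0.002]
contact_force: [0.7, -0.5, -0.9]
opening: 0.0768
t 5.3 pos [ 0.5423 -0.1378  0.259 ] jaw -46.1 tilt 0.35 j6 1.98 op 0.0768 F [ 0.7 -0.5 -0.9]
shift cm [ 1.91 -0.08  0.9 ] roll -0.002
```

View pics/wrist3.png

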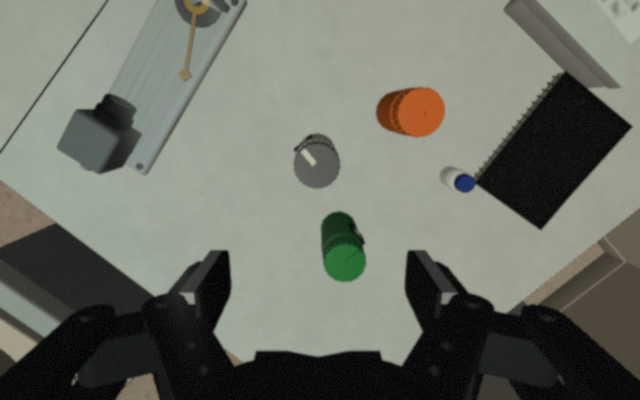

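View pics/top3z.png

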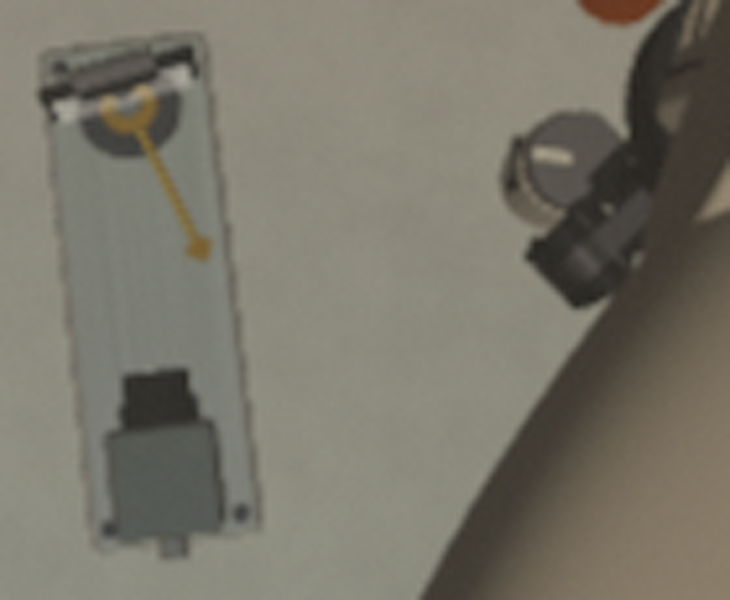

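Run:
```python
from h import *; import pickle
D=np.load("wrist3.npz"); p=D["p"]
save("wz3.png",cv2.resize(p[125:200,270:370],(800,600),interpolation=cv2.INTER_CUBIC))
```

```text
(no output)
```

View pics/wz3.png

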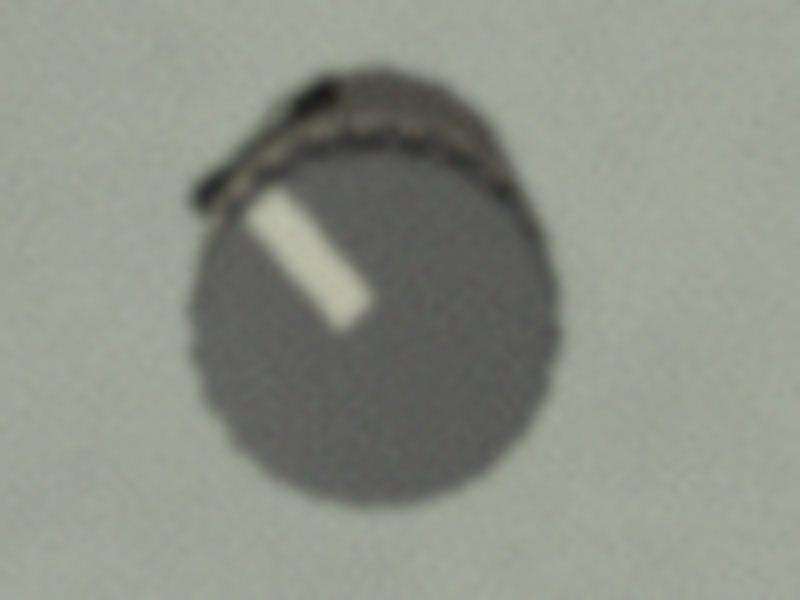

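Run:
```python
from h import *; import pickle
c=pickle.load(open("w3.pkl","rb"))
f=lambda x,y,z:atz("wrist",270+x/8,125+y/8,z,c)
def ang(a,b): e=b-a; return np.degrees(np.arctan2(e[1],e[0]))
C=f(377,326,.1)
print(ang(f(357,313,.102),f(262,203,.102)),"centre",C,ang(C,f(262,203,.102)))
print("mark edge normal",ang(f(330,90,.066),f(203,190,.066))-90)
hub=atz("wrist",197,8,.018,c); print("hub",hub,ang(C,hub),ang(C,np.array([.582,.0645,0])))
c=cam("top"); g=lambda x,y,z:atz("top",270+x*140/730,195+y*115/600,z,c)
print("top",g(575,163,.1),ang(g(568,160,.102),g(536,153,.102)),ang(g(575,163,.1),g(536,153,.102)))
p=np.load("top3.npz")["p"]; save("jt3.png",cv2.resize(p[207:247,360:400],(600,600),interpolation=cv2.INTER_CUBIC))
```

```text
84.38550913190066 centre [ 0.55538433 -0.12536145  0.1       ] 85.9751832900675
mark edge normal 81.56204248382343
hub [0.57704807 0.06111915 0.018     ] 83.3735630339472 82.02001107662785
top [ 0.55318956 -0.12470408  0.1       ] 79.04278321097694 77.88343999985796
```

View pics/jt3.png

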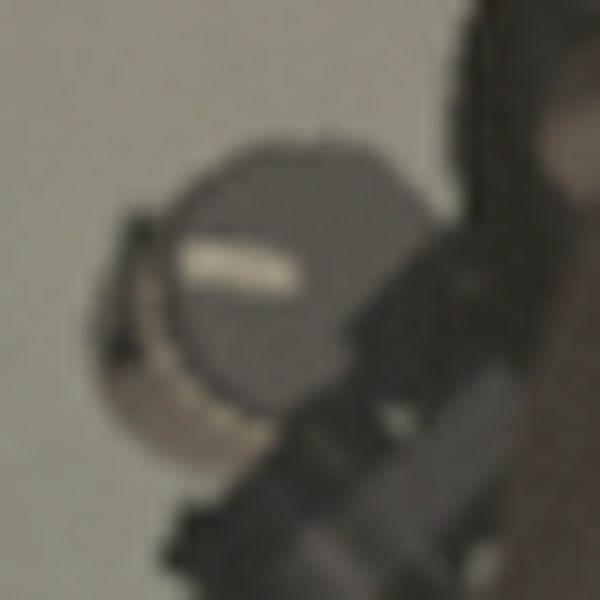

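The jar now faces the pivot: mark direction estimates run 78–86° against the 82° wanted, and the jar stands at (0.555, -0.124). The target mirror normal is about 225°, so the jaw axis ends at about 45°. Now over to the mirror.

```bash
python3 go.py 0.582 0.065 0.25 18
python3 -m inch '[{"gripper":0.1,"tx":3.5,"ty":-2.5,"tz":0,"roll":-0.14},{"gripper":0.1,"tx":7,"ty":-5,"tz":0,"roll":-0.28},{"gripper":0.1,"tx":10.5,"ty":-7.5,"tz":0,"roll":-0.42},{"gripper":0.1,"tx":14.2,"ty":-9.5,"tz":0,"roll":-0.56},{"gripper":0.1,"tx":17.5,"ty":-11,"tz":0,"roll":-0.7}]'
python3 go.py 0.582 0.065 0.23 18
```

```text
t 5.4 pos [ 0.5419 -0.1368  0.2552] jaw -46.1 tilt 0.03 j6 1.98 op 0.0769 F [ 0.5 -0.2 -0.9]
shift cm [ 16.87 -11.77   0.52] roll -1.119
time_s: 5.9
ee_pos: [0.5915, 0.0666, 0.2534]
ee_rot: [-0.001, 0.741, 0.672, -0.001]
contact_force: [0.1, 0.3, 0.9]
opening: 0.0766
t 5.9 pos [0.5915 0.0666 0.2534] jaw -5.6 tilt 0.16 j6 1.64 op 0.0766 F [0.1 0.3 0.9]
shift cm [-0.26 -0.92  2.35] roll -0.412
```

```bash
python3 -m inch '[{"gripper":0.1,"tx":-0.2,"ty":-0.9,"tz":0,"roll":-0.14},{"gripper":0.1,"tx":-0.2,"ty":-0.9,"tz":0,"roll":-0.28},{"gripper":0.1,"tx":-0.2,"ty":-0.9,"tz":0,"roll":-0.41},{"gripper":0.1,"tx":-0.2,"ty":-0.9,"tz":0,"roll":-0.41},{"gripper":0.1,"tx":-0.2,"ty":-0.9,"tz":0,"roll":-0.41}]'
python3 go.py 0.582 0.065 0.23 18
python3 - <<'E'
from h import *; import pickle
c=cam("wrist");p,d=read_camera("wrist"); save("wrist4.png",p); np.savez("wrist4.npz",p=p,d=d); pickle.dump(c,open("w4.pkl","wb"))
P=cloud("wrist",d,c); k=(d>0)&(P[...,2]>.126)&(P[...,2]<.136)&(np.hypot(P[...,0]-.582,P[...,1]-.065)<.04)
print(k.sum()); 
if k.sum():
    q=np.argwhere(k)[:,::-1].astype(np.float32); r=cv2.minAreaRect(q); print(r,atz("wrist",*r[0],.131,c)); b=[atz("wrist",*x,.131,c) for x in cv2.boxPoints(r)]; print(np.round(b,4))
E
python3 go.py 0.582 0.065 0.23 18
```

```text
time_s: 6.4
ee_pos: [0.5824, 0.0632, 0.254]
ee_rot: [-0.001, 0.593, 0.806, -0.001]
contact_force: [0.2, 0.6, 0.2]
opening: 0.0764
t 6.4 pos [0.5824 0.0632 0.254 ] jaw 17.3 tilt 0.12 j6 1.23 op 0.0764 F [0.2 0.6 0.2]
shift cm [0.18 0.02 2.4 ] roll -0.012
561
((320.5, 192.5), (43.0, 13.0), 90.0) [0.58225211 0.06710927 0.131     ]
[[0.5723 0.0819 0.131 ]
 [0.5819 0.0849 0.131 ]
 [0.5925 0.0517 0.131 ]
 [0.5826 0.0486 0.131 ]]
t 6.45 pos [0.5824 0.0631 0.2542] jaw 17.3 tilt 0.1 j6 1.23 op 0.0771 F [-0.6  0.4 -0.8]
shift cm [0.19 0.02 2.42] roll -0.012
```

View pics/wrist4.png

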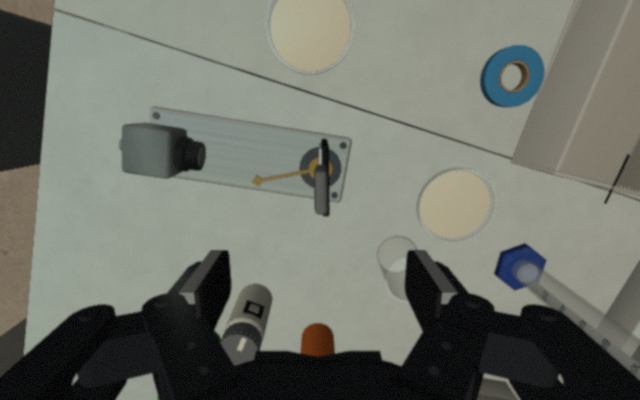

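The wrist view shows the grip bar at (321,192), 35 x 10 mm, centred at (0.582, 0.067), with its normal at 17.7°. The jar's mark shows at (255,308), facing the mirror. I'll descend onto the bar.

```bash
python3 -m inch '[{"gripper":0.1,"tx":0.3,"ty":0,"tz":4,"roll":0},{"gripper":0.1,"tx":0.3,"ty":0,"tz":8,"roll":0},{"gripper":0.2,"tx":0.3,"ty":0,"tz":11.5,"roll":0},{"gripper":0.3,"tx":0.3,"ty":0,"tz":14.3,"roll":0},{"gripper":0.3,"tx":0.3,"ty":0,"tz":14.3,"roll":0}]'
python3 -m inch '[{"gripper":0.3,"tx":0,"ty":0,"tz":0,"roll":0}]'
python3 go.py 0.582 0.067 0.11 17.7
```

```text
time_s: 6.95
ee_pos: [0.5794, 0.0658, 0.1084]
ee_rot: [-0.003, 0.592, 0.806, -0.002]
contact_force: [0.0, -0.1, 0.3]
opening: 0.0599
time_s: 7.05
ee_pos: [0.5817, 0.0657, 0.1126]
ee_rot: [-0.0, 0.592, 0.806, -0.0]
contact_force: [0.7, -0.7, 0.6]
opening: 0.0595
t 7.05 pos [0.5817 0.0657 0.1126] jaw 17.4 tilt 0.04 j6 1.24 op 0.0595 F [ 0.7 -0.7  0.6]
shift cm [0.11 0.06 0.26] roll -0.005
```

```bash
python3 -m inch '[{"gripper":0.5,"tx":0.1,"ty":0,"tz":0,"roll":0},{"gripper":0.65,"tx":0.1,"ty":0,"tz":0,"roll":0},{"gripper":0.8,"tx":0.1,"ty":0,"tz":0,"roll":0},{"gripper":0.95,"tx":0.1,"ty":0,"tz":0,"roll":0},{"gripper":1,"tx":0.1,"ty":0,"tz":0,"roll":0}]' 30
python3 -m inch '[{"gripper":1,"tx":0,"ty":0,"tz":0,"roll":0},{"gripper":1,"tx":0,"ty":0,"tz":0,"roll":0}]' 30
python3 go.py 0.582 0.067 0.11 45
```

```text
time_s: 7.55
ee_pos: [0.5832, 0.0672, 0.1135]
ee_rot: [0.002, 0.591, 0.807, 0.002]
contact_force: [7.2, 2.5, 0.6]
opening: 0.0098
time_s: 7.75
ee_pos: [0.5832, 0.0672, 0.1135]
ee_rot: [0.002, 0.591, 0.807, 0.002]
contact_force: [7.7, 3.3, 0.9]
opening: 0.0095
t 7.75 pos [0.5832 0.0672 0.1135] jaw 17.6 tilt 0.26 j6 1.24 op 0.0095 F [7.7 3.3 0.9]
shift cm [ 0.02 -0.12  0.35] roll -0.479
```

```bash
python3 -m inch '[{"gripper":1,"tx":0,"ty":0.15,"tz":0,"roll":-0.08},{"gripper":1,"tx":0,"ty":0.15,"tz":0,"roll":-0.18},{"gripper":1,"tx":0,"ty":0.15,"tz":0,"roll":-0.28},{"gripper":1,"tx":0,"ty":0.15,"tz":0,"roll":-0.38},{"gripper":1,"tx":0,"ty":0.15,"tz":0,"roll":-0.475}]'
python3 -m inch '[{"gripper":1,"tx":0,"ty":0,"tz":0,"roll":0},{"gripper":1,"tx":0,"ty":0,"tz":0,"roll":0}]'
python3 go.py 0.583 0.067 0.113 45
python3 - <<'E'
from h import *; import pickle
for n in("wrist","top","scene"):
    c=cam(n);p,d=read_camera(n); save(n+"5.png",p); np.savez(n+"5.npz",p=p,d=d); pickle.dump(c,open(n[0]+"5.pkl","wb"))
    b={"top":(190,310,260,420),"scene":(150,270,270,430),"wrist":(0,400,0,640)}[n]
    save(n+"5z.png",cv2.resize(p[b[0]:b[1],b[2]:b[3]],(800,600 if n!="wrist" else 500),interpolation=cv2.INTER_CUBIC))
E
```

```text
time_s: 8.25
ee_pos: [0.583, 0.067, 0.1135]
ee_rot: [0.001, 0.383, 0.924, 0.0]
contact_force: [-1.9, -1.4, 6.4]
opening: 0.0092
time_s: 8.45
ee_pos: [0.583, 0.067, 0.1135]
ee_rot: [0.001, 0.385, 0.923, 0.0]
contact_force: [-1.4, -1.1, 6.3]
opening: 0.0093
t 8.45 pos [0.583  0.067  0.1135] jaw 44.7 tilt 0.09 j6 0.76 op 0.0093 F [-1.4 -1.1  6.3]
shift cm [ 0.   -0.    0.05] roll -0.004
```

View pics/wrist5z.png

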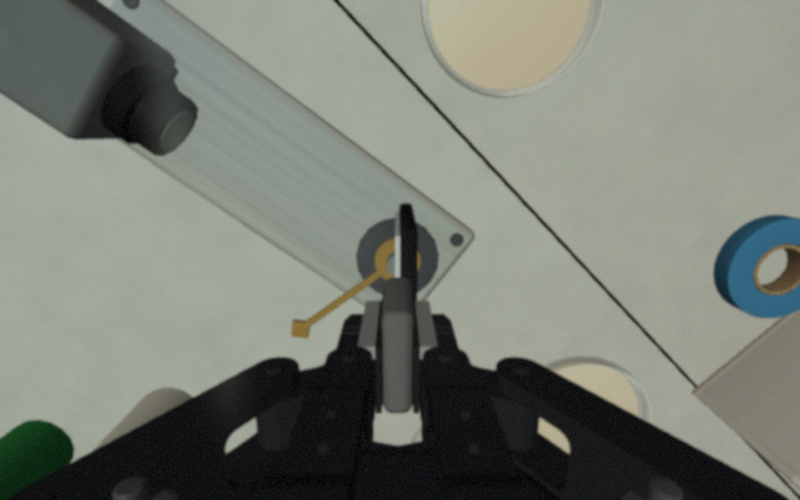

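View pics/top5z.png

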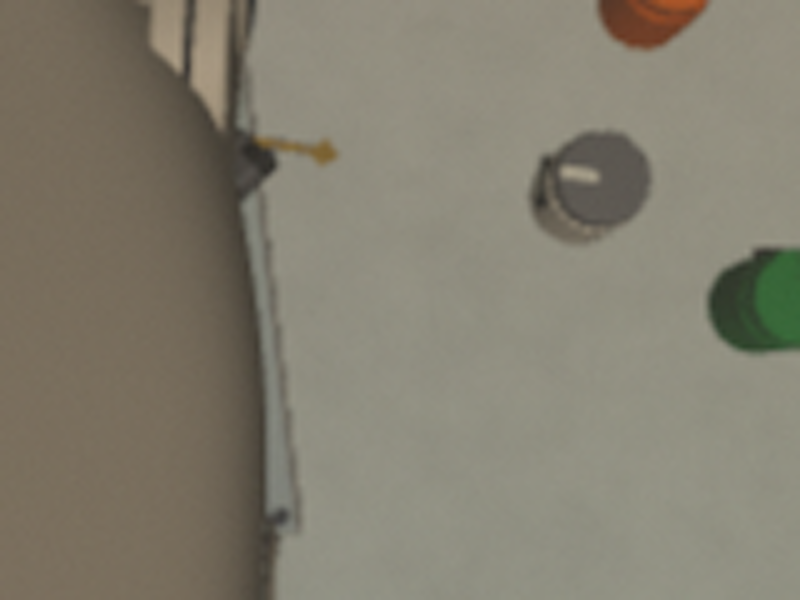

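View pics/scene5z.png

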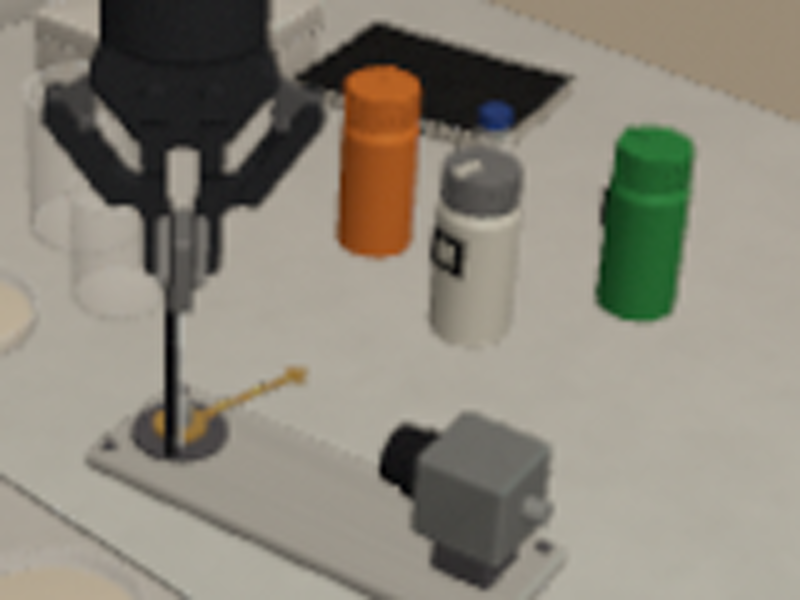

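Run:
```python
from h import *; import pickle
cs={n:pickle.load(open(n[0]+"5.pkl","rb")) for n in("wrist","top","scene")}
A=lambda n,u,v,z:atz(n,u,v,z,cs[n])
def ang(a,b): e=b-a; return round(float(np.degrees(np.arctan2(e[1],e[0])))%360,1)
h,t=A("wrist",397/1.25,258/1.25,.018),A("wrist",240,262.4,.018); print("wrist",h,t,ang(h,t),"line",ang(A("wrist",380/1.25,276/1.25,.018),t))
t2=A("top",325,220.4,.018); s2=A("top",311.6,218.4,.018); print("top",t2,ang(s2,t2))
h3,t3=A("scene",306,235,.018),A("scene",329.6,225.2,.018); print("scene",h3,t3,ang(h3,t3))
# jar in scene / top
mk=A("scene",359.2,200.4,.055); print("scene mark",mk)
C=A("top",260+602/5,190+180/5,.1); rt=A("top",260+560/5,190+172/5,.102); print("top jar",C,"rib",ang(C,rt))
for hh in (h,h3,np.array([.583,.067,0]),np.array([.582,.065,0])):
  e=C[:2]+.0225*(hh[:2]-C[:2])/np.linalg.norm(hh[:2]-C[:2]); print("need",ang(hh[:2],e),ang(hh[:2],mk[:2]),"jarface",ang(C,hh))
for hh,tt in((h,t),(np.array([.583,.067,0]),t2),(np.array([.582,.065,0]),t2),(h3,t3)):
  u=(tt-hh)[:2];L=np.linalg.norm(u);u/=L;m=np.array([.558,-.102])-hh[:2]; print("len",L,"lateral mm",1e3*(u[0]*m[1]-u[1]*m[0]), 1e3*(u[0]*(mk[1]-hh[1])-u[1]*(mk[0]-hh[0])))
```

```text
wrist [0.58182345 0.06699009 0.018     ] [ 0.57142825 -0.00458221  0.018     ] 261.7 line 259.0
top [ 0.57212502 -0.0064021   0.018     ] 262.9
scene [0.57863913 0.06710932 0.018     ] [ 0.56642653 -0.00453474  0.018     ] 260.3
scene mark [ 0.553212   -0.10194042  0.055     ]
top jar [ 0.55371846 -0.12497362  0.1       ] rib 81.4
need 261.7 260.4 jarface 81.7
need 262.6 261.4 jarface 82.6
need 261.3 260.0 jarface 81.3
need 261.5 260.2 jarface 81.5
len 0.07232326615840443 lateral mm 0.7132696122820124 -4.033579187520113
len 0.07420332725416624 lateral mm 0.03799458977541553 -4.707038841799513
len 0.07208172726353249 lateral mm -0.8952135112007438 -5.6462329295677955
len 0.07267750009006234 lateral mm 8.071171532982293 3.3412418373161348
```

All three cameras put the needle at about 260–263° against 260–262° needed. The lateral miss is at most 8 mm, mostly under 5. I'll hold briefly and hand in.

```bash
python3 -m inch '[{"gripper":1,"tx":0,"ty":0,"tz":0,"roll":0},{"gripper":1,"tx":0,"ty":0,"tz":0,"roll":0},{"gripper":1,"tx":0,"ty":0,"tz":0,"roll":0},{"gripper":1,"tx":0,"ty":0,"tz":0,"roll":0}]' 30
python3 go.py 0.583 0.067 0.113 45
python3 - <<'E'
from rig import order; print(order.hand_in())
E
```

```text
time_s: 9.0
ee_pos: [0.583, 0.067, 0.1135]
ee_rot: [0.001, 0.385, 0.923, 0.0]
contact_force: [-1.9, -1.4, 5.7]
opening: 0.0095
t 9.0 pos [0.583  0.067  0.1135] jaw 44.7 tilt 0.09 j6 0.76 op 0.0095 F [-1.9 -1.4  5.7]
shift cm [ 0.   -0.    0.05] roll -0.005
the job is handed in; nothing more can be done
None
```

I turned the jar about 39° counter-clockwise where it stood and let go of it. Then I gripped the mirror's bar with 30 N, turned it about 27° against the spring, and handed in at 9.0 s while still holding it. The hand-in gives no verdict, so what follows rests on my own checks.

- **Jar:** it is upright within a few mm of its place. The last top view has the mark facing 81.4°, against 81–83° needed. Earlier readings after the turn ranged from 78° to 86°, all within the 12° allowed.
- **Needle:** the three cameras put it at 259–263°, against 260–263° needed. Most readings put the line within 6 mm of the mark's centre. The scene camera put it 8 mm off the mark's position worked out from the jar, and 3 mm off the mark as that camera sees it. The limit is 15 mm.
- **Mirror grip:** the fingers are 9.5 mm apart on the 10 mm bar, and the arm had stopped moving. A steady push of about 6 N was left on the tool.
- **Bystanders:** I did not touch the beaker, dish or vial, but I did not measure their positions again at the end.

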